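# Lap the roof slates on the sample tray

## Task

In the architects' studio, finish the roof-slate sample on the plywood tray, using the two loose slates that are as long as the one glued at the tray's end. Lay the wider of them to overlap the top of the glued slate by about a third of its length, and the narrower one to overlap the top of the wide one likewise, so that the three step along the middle of the tray in a straight row like shingles, each laid slate sloping down to the tray's floor. Do not disturb the half-length slate.

Things in the scene. Friction and masses are not known exactly. Their poses are not given: they have to be found in the camera images.
- tray: Fixed plywood tray 292 x 152 x 16 mm; walls 6 mm thick, floor top 6 mm above the table. Origin: centre of its underside; x along it, y across, z up. A dark grey slate 100 (x) x 76 x 10 mm is glued flat on the floor at the -x end: centre at x = -90 mm, y = 0, free edge at x = -40, upper face 16 mm above the table. The row grows from it to +x; the rest is empty.
- wide_slate: Wide loose slate: flat dark grey rectangle 100 (x) x 60 (y) x 10 mm, about 0.16 kg, flat on the table; either way round is the same. Origin: centre of its underside, x along it. In place it rests on the glued slate's free edge, its other end on the tray floor: sloping 0.15 rad, its centre about 67 mm along the tray from the glued slate's.
- narrow_slate: Narrow loose slate: flat dark grey rectangle 100 (x) x 44 (y) x 10 mm, about 0.12 kg, flat on the table; either way round is the same. Origin: centre of its underside, x along it. In place it rests on the wide slate's low end, its far end on the tray floor: sloping 0.15 rad, its centre about 67 mm further along than the wide one's.
- half_slate: Half-length slate, not needed: flat dark grey rectangle 50 (x) x 60 (y) x 10 mm, lying on the table among the others. Origin: centre of its underside. A small white model house (60 x 42 mm, 51 mm high) stands among the loose slates too.
Not all that is in view belongs to the job. What is shaped like the wide_slate but pink is not meant.

How it is judged:
At the end, for the whole second after the job is handed in: Wide slate on the glued one, narrow on the wide one, each centre 52 to 82 mm along the tray from the one before (overlap 18 to 48 mm); both within 15 mm of the tray's long centre line, in line within 0.2 rad, sloping 0.07 to 0.28 rad, touching each other, at rest (x of wide_slate in the frame of tray between -0.038 and -0.008 m and y of wide_slate in the frame of tray between -0.015 and 0.015 m and angle between the y axis of each of wide_slate, narrow_slate and the y axis of tray, either way round below 0.2 rad and angle between wide_slate's own z axis and vertical between 0.07 and 0.28 rad and linear speed of each of wide_slate, narrow_slate below 0.02 m/s and horizontal distance between wide_slate and narrow_slate between 0.052 and 0.082 m and x of narrow_slate in the frame of tray above 0.01 m and y of narrow_slate in the frame of tray between -0.015 and 0.015 m and angle between narrow_slate's own z axis and vertical between 0.07 and 0.28 rad and contact force between wide_slate and narrow_slate above 0.05 N).
It fails at once if the half-length slate is moved by more than 30 mm (distance of half_slate from where it was at the start of the episode above 0.03 m).
It also fails if it takes over 54 s, if anything falls off the work surface, if the arm or the gripper's body presses on something with over 40 N, if the wrist force passes 120 N, or if a joint passes its speed limit or range.

## Robot

A 7-joint arm with a two-finger parallel gripper is mounted at the origin on the work surface. World frame = base frame: x ahead of the robot, y to its left, z up, the work surface at z = 0. Lengths are in m, angles in rad, forces in N, time in s.
With the tool pointing down it reaches from about 0.4 to 0.9 m from the base axis. Payload 5.5 kg.
Tool frame: the origin (TCP) lies midway between the tips of the shut fingers; the grasp point (between the pads) lies 19 mm behind it (manip.grip_depth is the distance from the TCP to the grasp point, in m); z points along the fingers, x is the direction in which the jaws open and shut, and the axes are right-handed (so a half turn about z gives the same grasp; the last joint's range is limited). The gripper opens to 92 mm and grips with 3 to 60 N. Pads are 19 mm wide; open, the fingers measure 130 mm over their backs; the gripper's body (75 mm by 190 mm) begins 47 mm behind the grasp point.
Start: joints at [-0.966, 0.501, -0.427, 1.55, 0.221, 1.138, -0.21], TCP at [0.218, 0.612, 0.204] pointing down, gripper open.
Joint ranges: [-2.88, 2.88], [-0.31, 2.03], [-1.54, 1.56], [0.2, 2.42], [-1.41, 4.55], [0.19, 2.02], [-2.57, 2.57]. Speed limits (rad/s): [2.57, 2.57, 3.14, 3.14, 3.14, 3.14, 3.14].

## Interface

Orientations are given as a unit quaternion [x, y, z, w].
In Python, from bench import manip, effector, viewer gives the robot as it stands. Calls block until the motion is done:
- manip.move_pose(position, orientation): joint-space move of the TCP to a pose.
- manip.servo_line(position, ori=None, vel=0.15): straight line of the TCP; ori=None keeps the orientation; vel is the mean speed in m/s.
- manip.movej(angles): joint-space move.
- effector.open_jaws() and effector.close(f_grip=None): open the fingers fully, or close them until they stop; f_grip is the grip in N (None keeps the last).
- manip.sleep(seconds).
- manip.solve_ik(position, orientation): joint angles nearest the present ones, or None.
- viewer.get_image(name): name is "side" or "top"; returns the picture (420x560x3 uint8, red, green, blue); there is no depth.
- viewer.get_calibration(name): a dict with "vfov" (degrees; the focal length in pixels is half the picture's height over the tangent of half this angle, whatever the lens; pixels are square), "cx", "cy" (the principal point, pixels), "dist_coeffs" ([k1, k2, p1, p2, k3] as OpenCV has them; the pictures are not rectified), "eye" and "attitude" of the camera in the world. Camera axes: x right, y down, z forward; pixel columns grow to the right and rows downward; lengths in m; the calibration is good to about 2 mm. A picture is of the moment at which its call begins. get_calibration takes no time and is no camera call.
A pose or a line that the arm cannot do raises manip.PlanningError and nothing moves.
- manip.hand_in(): hands the job in, once; it reports no verdict.
Readings, each from a call of its own:
- manip.current_clock(): time.
- manip.current_q(): joint angles.
- manip.current_joint_velocities(): joint speeds.
- manip.current_tau(): joint torques, N m.
- manip.current_tool_pos(): TCP position.
- manip.current_tcp_rot(): TCP orientation.
- manip.current_force(): force on the tool from outside, world axes, zero at the start.
- manip.current_wrist_torque(): the same for the moment, N m.
- manip.current_finger_gap(): finger opening in m.
Only numpy, scipy, OpenCV 4.12 (cv2) and the standard library are available. Lean on these libraries where they do the work, as an engineer would, in place of code of your own. Each camera call takes 0.05 s, during which the arm holds its last target.

## Working session

There is one attempt and no reset: what is moved stays moved. The work goes in short steps, each a Python script; the robot and the scene stay as the last script left them, time stands still between calls to the robot, and variables do not carry over. Pictures are saved under pics/ and viewed, and the job is handed in when it is done.

```bash
ls; mkdir -p pics; python3 - <<'E'
from bench import manip, effector, viewer
import cv2
for n in("top","side"):
    im=viewer.get_image(n); cv2.imwrite(f"pics/{n}0.png",cv2.cvtColor(im,cv2.COLOR_RGB2BGR)); print(viewer.get_calibration(n))
print(manip.current_clock(),manip.current_tcp_rot(),manip.current_finger_gap(),manip.grip_depth)
E
```

```text
pics
{'vfov': 55.08282297827031, 'cx': 279.30997678977724, 'cy': 210.4617091631356, 'dist_coeffs': array([-0.02424821,  0.        ,  0.        ,  0.        ,  0.        ]), 'eye': array([ 0.3628745 , -0.0786056 ,  1.01421822]), 'attitude': array([-0.70303345,  0.70951903, -0.0317671 ,  0.03629835])}
{'vfov': 53.05849982257374, 'cx': 273.0878008768975, 'cy': 207.7565602485371, 'dist_coeffs': array([-0.01814096,  0.        ,  0.        ,  0.        ,  0.        ]), 'eye': array([ 0.33670007, -0.66178802,  0.63747232]), 'attitude': array([ 0.91793684, -0.09728886,  0.04875228, -0.38151023])}
0.1 [ 8.17056931e-01  5.76556344e-01 -7.27425714e-04  4.73912800e-04] 0.09224355329572667 0.0188
```

View pics/top0.png

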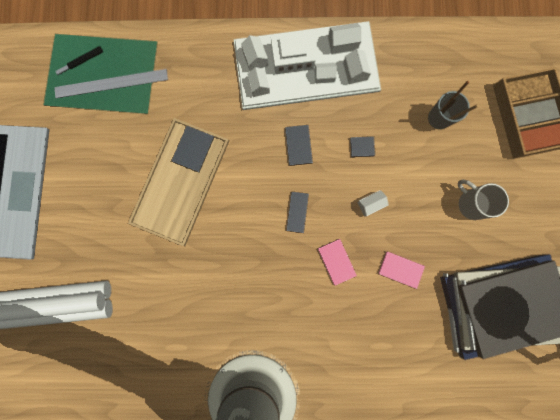

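View pics/side0.png

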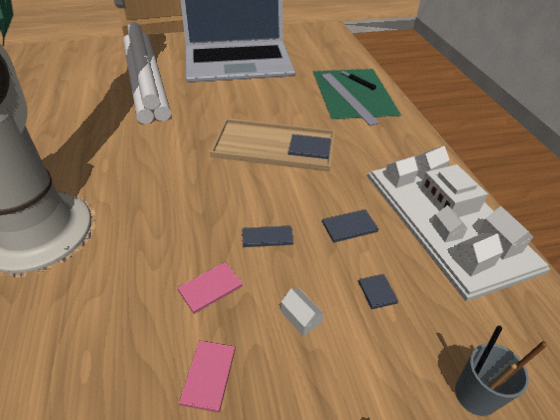

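The top view shows these candidates:
- **Dark slates:** (299,145) looks like the wide one and (297,212) the narrow one. (362,147) is the short half slate.
- **Not meant:** the pink ones at (337,262) and (402,270).
- **Tray:** centred at about (179,182), with the glued slate at (193,148).

Next I'll measure them and confirm with an enlarged crop.

```bash
cat > h.py <<'E'
import numpy as np, cv2
from scipy.spatial.transform import Rotation as R
from bench import manip, effector, viewer
def K(c): 
    f=210/np.tan(np.radians(c['vfov'])/2); return np.array([[f,0,c['cx']],[0,f,c['cy']],[0,0,1]])
def cast(name,px,z):
    c=viewer.get_calibration(name)
    u=cv2.undistortPoints(np.float64(px).reshape(-1,1,2),K(c),c['dist_coeffs']).reshape(-1,2)
    d=R.from_quat(c['attitude']).apply(np.c_[u,np.ones(len(u))]); e=c['eye']
    return (e+d*((z-e[2])/d[:,2])[:,None])
def proj(name,P):
    c=viewer.get_calibration(name); r=R.from_quat(c['attitude']).inv()
    rv=r.as_rotvec(); return cv2.projectPoints(np.float64(P).reshape(-1,1,3),rv,-r.apply(c['eye']),K(c),c['dist_coeffs'])[0].reshape(-1,2)
def dark(im,roi,th=75):
    x0,y0,x1,y1=roi; m=np.zeros(im.shape[:2],np.uint8); s=im[y0:y1,x0:x1].astype(int)
    # slate: dark and not brown (blue>=red-ish)
    m[y0:y1,x0:x1]=((s.max(2)<th+25)&(s[...,2]>=s[...,0]-3))*255
    cs,_=cv2.findContours(m,cv2.RETR_EXTERNAL,cv2.CHAIN_APPROX_NONE)
    return [c for c in cs if cv2.contourArea(c)>120]
def rect(name,c,z):
    P=cast(name,c.reshape(-1,2).astype(float),z)[:,:2]
    (cx,cy),(w,h),a=cv2.minAreaRect((P*1000).astype(np.float32))
    a=np.radians(a)
    if w<h: w,h,a=h,w,a+np.pi/2
    return np.array([cx,cy])/1000,w,h,(a+np.pi/2)%np.pi-np.pi/2
def pic(name,fn,roi=None,s=1,pts=[]):
    im=viewer.get_image(name); b=cv2.cvtColor(im,cv2.COLOR_RGB2BGR)
    x0,y0,x1,y1=roi or (0,0,560,420)
    b=cv2.resize(b[y0:y1,x0:x1],None,fx=s,fy=s,interpolation=cv2.INTER_CUBIC)
    for p in pts: cv2.circle(b,(int((p[0]-x0+.5)*s),int((p[1]-y0+.5)*s)),3,(0,0,255),1)
    cv2.imwrite("pics/"+fn,b); return im
E
python3 - <<'E'
from h import *
for n,roi,fn in(("top",(120,110,400,240),"top1.png"),("side",(200,110,410,320),"side1.png")):
    im=pic(n,fn,roi,2.8)
    for c in dark(im,roi):
        p,w,h,a=rect(n,c,.010); print(n,c.reshape(-1,2).mean(0).round(),p.round(4),round(w,1),round(h,1),round(a,3), rect(n,c,.016)[0].round(4))
E
```

```text
top [295. 213.] [ 0.4565 -0.116 ] 95.8 39.4 -0.156 [ 0.4559 -0.1158]
top [362. 147.] [ 0.6215 -0.2846] 55.8 44.2 1.562 [ 0.6199 -0.2833]
top [192. 148.] [0.6212 0.1482] 97.7 75.0 -0.392 [0.6196 0.1469]
top [298. 145.] [ 0.6277 -0.122 ] 96.9 56.1 0.094 [ 0.6261 -0.1217]
side [378. 291.] [ 0.6195 -0.2876] 62.7 50.9 -1.531 [ 0.6168 -0.2911]
side [267. 236.] [ 0.4539 -0.1212] 96.8 48.4 -0.139 [ 0.4528 -0.1263]
side [349. 225.] [ 0.6253 -0.1259] 100.6 63.5 0.096 [ 0.6226 -0.131 ]
side [310. 146.] [0.6185 0.1491] 97.7 83.3 -0.386 [0.6158 0.1414]
side [343. 113.] [0.7544 0.2722] 83.7 40.4 -0.19 [0.7504 0.2633]
```

View pics/top1.png

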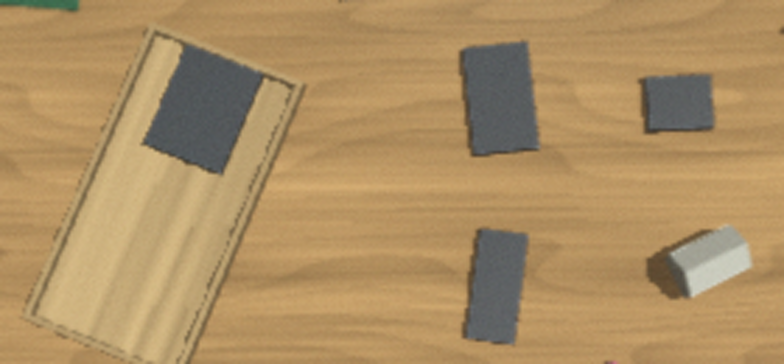

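View pics/side1.png

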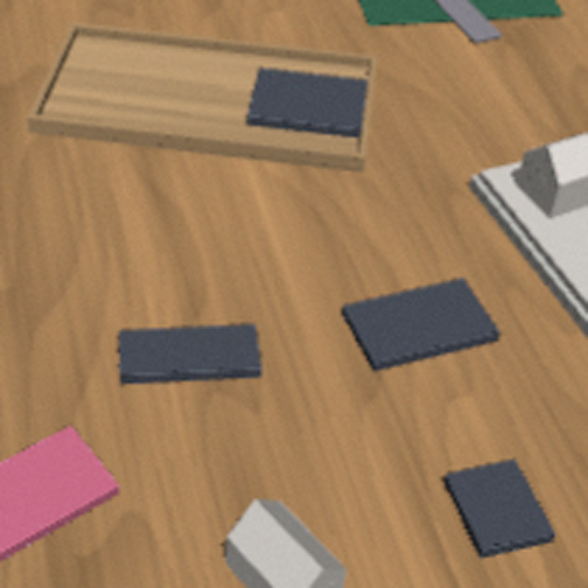

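The wide slate (about 97x56 mm measured at 299,145), the narrow one (96x40 at 297,212) and the half slate (56x44 at 362,147) fit the description and the crops confirm it. Contours run through pixel centres, so sizes read one pixel short. Now I'll check the tray pose.

```bash
python3 - <<'E'
from h import *
g=np.array([.6196,.1469]);a=-.392; ex=-np.array([np.cos(a),np.sin(a)]); ey=np.array([-ex[1],ex[0]])
T=g+.09*ex; print(T,ex,ey)
P=[[*(T+sx*.146*ex+sy*.076*ey),.016] for sx in(1,-1) for sy in (1,-1)]
P+=[[*(T+x*ex+sy*.038*ey),.016] for x in(-.14,-.04) for sy in (1,-1)]
pic("top","top2.png",(110,100,260,260),3.7,proj("top",P))
pic("side","side2.png",(200,110,350,180),5,proj("side",P))
E
```

```text
[0.53642678 0.18128337] [-0.92414683  0.38203747] [-0.38203747 -0.92414683]
```

View pics/top2.png

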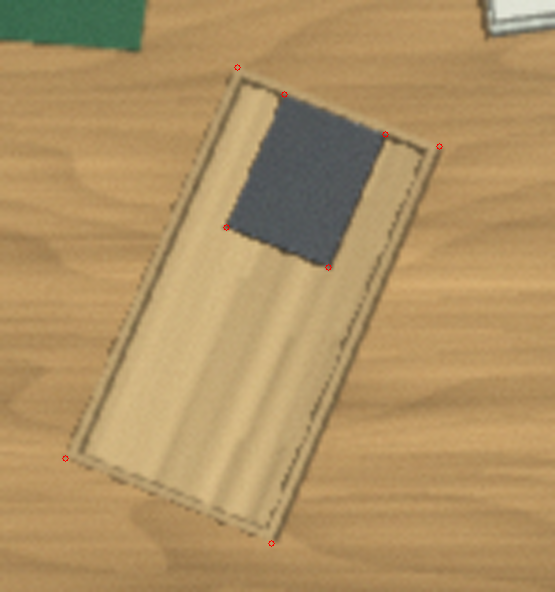

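View pics/side2.png

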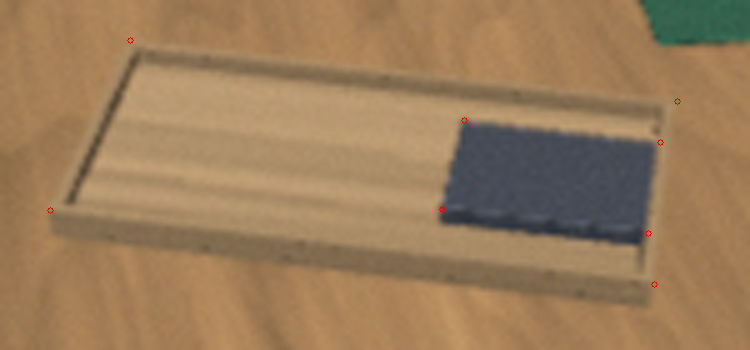

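The tray overlay agrees to within about 1–2 px, and the glued slate's corners match. I'll pick the wide slate after checking IK.

```bash
cat >> h.py <<'E'
T=np.array([.5364,.1803]); A=-.392; ex=np.array([-np.cos(A),-np.sin(A),0]); ey=np.array([-ex[1],ex[0],0]); Z=np.array([0,0,1.])
def ori(s,flip,tilt=0):
    s=np.array(s)/np.linalg.norm(s); n=s*np.sin(tilt)+Z*np.cos(tilt)
    j=np.cross(Z,s)*flip; z=-n; return R.from_matrix(np.c_[j,np.cross(z,j),z]).as_quat()
def tp(x,y,z): return np.r_[T,0]+x*ex+y*ey+z*Z
W=(np.array([.627,-.1222]),.095); N=(np.array([.4560,-.1165]),-.15)
H=.003
def pickpose(o,flip):
    p,a=o; s=-np.array([np.cos(a),np.sin(a),0]); return np.r_[p,H],ori(s,flip)
def placepose(x,flip,extra=.0015,th=.149):
    n=ex*np.sin(th)+Z*np.cos(th); return tp(x,0,.0134+extra)+n*H, ori(ex,flip,th)
E
python3 - <<'E'
from h import *
for f in (1,-1):
  for p,o in (pickpose(W,f),placepose(-.023,f),pickpose(N,f),placepose(.044,f)):
    print(f,p.round(3),[None if q is None else np.round(q,2) for q in (manip.solve_ik(p,o),manip.solve_ik(p+.1*Z,o))])
E
```

```text
1 [ 0.627 -0.122  0.003] [array([-0.09,  0.71,  0.33,  1.72, -0.32,  0.76, -1.08]), array([-0.1 ,  0.57,  0.34,  1.68, -0.23,  0.92, -1.14])]
1 [0.557 0.172 0.018] [array([-1.1 ,  0.75,  0.9 ,  1.99, -0.8 ,  0.67, -1.69]), array([-1.25,  0.67,  1.13,  1.95, -0.69,  0.86, -1.76])]
1 [ 0.456 -0.116  0.003] [array([-0.39,  0.59,  0.71,  2.15, -0.67,  0.63, -0.92]), array([-0.28,  0.33,  0.55,  2.1 , -0.24,  0.77, -1.3 ])]
1 [0.495 0.197 0.018] [array([-1.36,  0.85,  1.13,  2.1 , -1.03,  0.76, -1.58]), array([-1.4 ,  0.57,  1.14,  2.05, -0.59,  0.8 , -1.91])]
-1 [ 0.627 -0.122  0.003] [array([ 0.25,  0.69, -0.14,  1.71,  0.13,  0.75,  1.71]), array([ 0.18,  0.55, -0.04,  1.67,  0.03,  0.91,  1.79])]
-1 [0.557 0.172 0.018] [array([-0.25,  0.55, -0.21,  1.96,  0.41,  0.57,  0.42]), array([-0.22,  0.4 , -0.24,  1.91,  0.29,  0.76,  0.54])]
-1 [ 0.456 -0.116  0.003] [array([ 0.2 ,  0.48, -0.01,  2.14,  0.01,  0.53,  1.61]), array([ 0.07,  0.29,  0.14,  2.09, -0.06,  0.76,  1.67])]
-1 [0.495 0.197 0.018] [array([-0.34,  0.49, -0.21,  2.07,  0.43,  0.53,  0.29]), array([-0.3 ,  0.32, -0.25,  2.02,  0.3 ,  0.74,  0.43])]
```

Flip -1 gives comfortable joint angles.

```bash
python3 - <<'E'
from h import *
p,o=pickpose(W,-1)
manip.move_pose(p+.1*Z,o); print(manip.current_clock())
manip.servo_line(p,vel=.12); print(manip.current_tool_pos(),manip.current_force(),manip.current_clock())
effector.close(25); print(manip.current_finger_gap())
manip.servo_line(p+.1*Z,vel=.15); print(manip.current_finger_gap(),manip.current_force(),manip.current_clock())
pic("side","side3.png")
E
```

```text
3.275
[ 0.62779831 -0.12233931  0.00376126] [-0.19831718  0.66973186 -0.11355378] 4.2583
0.0003948861857692711
-2.257388179688108e-05 [0.3426832  0.61516643 0.38088778] 6.5167
```

View pics/side3.png

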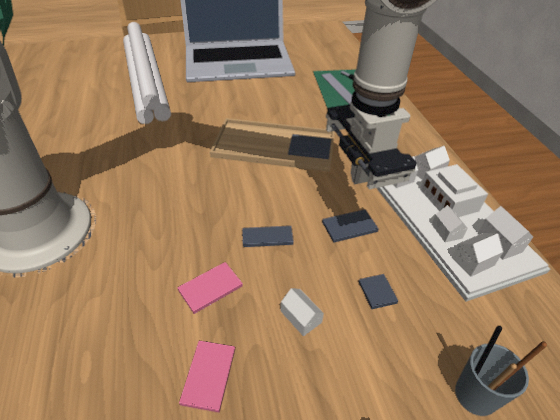

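The gap is 0, so the jaws closed on nothing, and the slate still lies at (349,225). I'll check where the TCP projects against where the fingers are.

```bash
python3 - <<'E'
from h import *
t=manip.current_tool_pos(); r=R.from_quat(manip.current_tcp_rot()); print(t,r.as_matrix().round(3),manip.current_q())
pic("side","side4.png",(290,70,450,250),3.3,proj("side",[t,t-.0188*r.as_matrix()[:,2],t-.066*r.as_matrix()[:,2]]))
pic("top","top4.png",(220,60,400,220),3.3,proj("top",[t,t-.0188*r.as_matrix()[:,2]]))
E
```

```text
[ 0.62589598 -0.12200639  0.10167017] [[-0.095  0.995 -0.002]
 [ 0.995  0.095  0.   ]
 [ 0.001 -0.002 -1.   ]] [ 0.18345644  0.55492166 -0.04505043  1.67529288  0.02991854  0.9143472
  1.79268492]
```

View pics/side4.png

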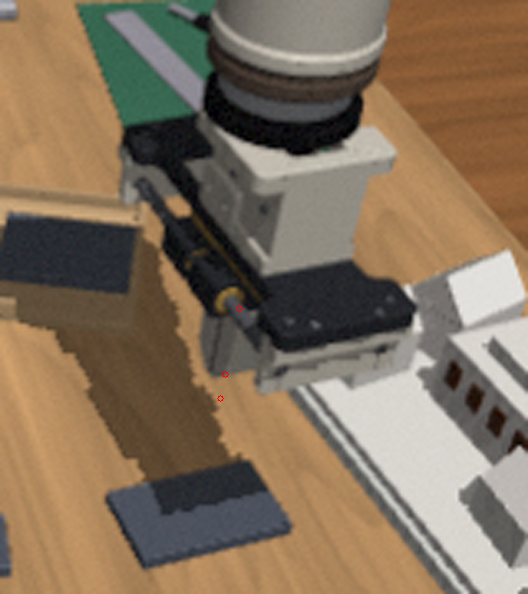

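View pics/top4.png

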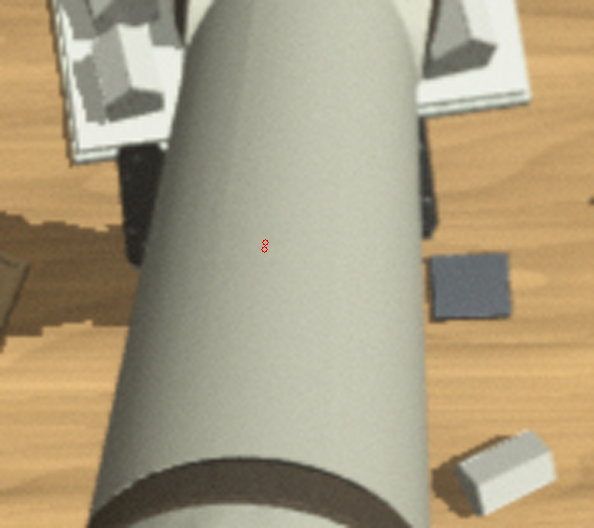

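The crop shows the finger tips at about (228,377), some 19 mm up the tool axis from the projected TCP at (220,398). So the real tips sit higher than the TCP reading, and the jaws shut above the slate. I'll open them and feel for the table in small steps.

```bash
python3 - <<'E'
from h import *
p,o=pickpose(W,-1)
effector.open_jaws()
manip.servo_line(np.r_[p[:2],.006],o,vel=.15)
f0=manip.current_force(); print(f0,manip.current_finger_gap(),manip.current_clock())
z=.006
while z>-.02:
    z-=.002
    try: manip.servo_line(np.r_[p[:2],z],o,vel=.03)
    except manip.PlanningError as e: print(e);break
    f=manip.current_force()-f0; print(round(z,4),manip.current_tool_pos()[2].round(4),f.round(2))
    if abs(f[2])>3: break
print(manip.current_clock())
pic("side","side5.png",(290,70,450,250),3.3)
E
```

```text
[0.1386807  0.04034907 0.45783635] 0.09213847239088752 8.925
0.004 0.0049 [-0.58  0.31 -0.97]
0.002 0.002 [-0.66 -0.71 -0.76]
0.0 -0.0002 [ 0.1  -0.43 -0.82]
-0.002 -0.0022 [-0.57 -0.01 -1.04]
-0.004 -0.0042 [-0.43 -0.15 -1.14]
-0.006 -0.0062 [-0.34  0.18  0.  ]
-0.008 -0.0082 [-0.59  0.44 -1.54]
-0.01 -0.0102 [-0.18 -0.07 -0.35]
-0.012 -0.0122 [-0.45 -0.38  0.67]
-0.014 -0.0142 [-0.42 -0.36  0.08]
-0.016 -0.0162 [ 0.    0.12 -0.02]
-0.018 -0.0182 [-0.27  0.45 -0.23]
-0.02 -0.0202 [-0.01 -0.94  0.04]
12.175
```

View pics/side5.png

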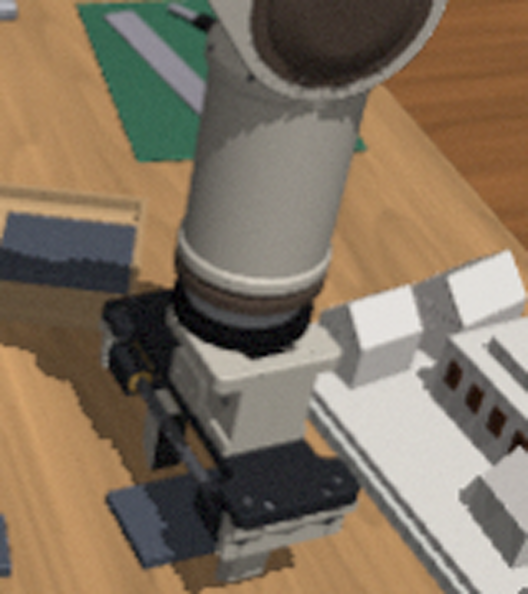

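No contact yet at TCP z = -20 mm. The fingers straddle the slate, centred on it, with tips at crop pixels (155,465) and (245,580) that look nearly down. I'll keep feeling in smaller steps.

```bash
python3 - <<'E'
from h import *
p,o=pickpose(W,-1)
f0=manip.current_force()
z=-.020
while z>-.034:
    z-=.002
    try: manip.servo_line(np.r_[p[:2],z],o,vel=.03)
    except manip.PlanningError as e: print(e);break
    f=manip.current_force()-f0; print(round(z,4),manip.current_tool_pos()[2].round(4),f.round(2))
    if abs(f[2])>3: break
print(manip.current_clock())
E
```

```text
-0.022 -0.022 [-0.21 -0.79 -0.21]
-0.024 -0.0222 [-5.16  0.21 14.11]
12.725
```

The tips touch the table at TCP z ≈ -22 mm, so the tips are 22 mm behind the reported TCP. I'll raise 2.5 mm and grip.

```bash
cat >> h.py <<'E'
D=.022; H=.0025
def pickpose(o,flip):
    p,a=o; s=-np.array([np.cos(a),np.sin(a),0]); return np.r_[p,H-D],ori(s,flip)
def placepose(x,flip,extra=.0015,th=.149,y=0):
    n=ex*np.sin(th)+Z*np.cos(th); return tp(x,y,.0134+extra)+n*(H-D), ori(ex,flip,th)
E
python3 - <<'E'
from h import *
p,o=pickpose(W,-1)
manip.servo_line(p,o,vel=.03); f0=manip.current_force()
effector.close(25); print(manip.current_finger_gap(),manip.current_force()-f0,manip.current_tool_pos())
manip.servo_line(p+.08*Z,o,vel=.15); print(manip.current_finger_gap(),manip.current_force()-f0,manip.current_clock())
pic("side","side6.png",(270,50,450,250),3)
E
```

```text
0.05977764424917605 [-0.32621311 -0.58446544 -1.38732423] [ 0.62687919 -0.12199621 -0.0196732 ]
0.059536686854897575 [-0.0579912  -1.74863172 -2.65639309] 14.325
```

View pics/side6.png

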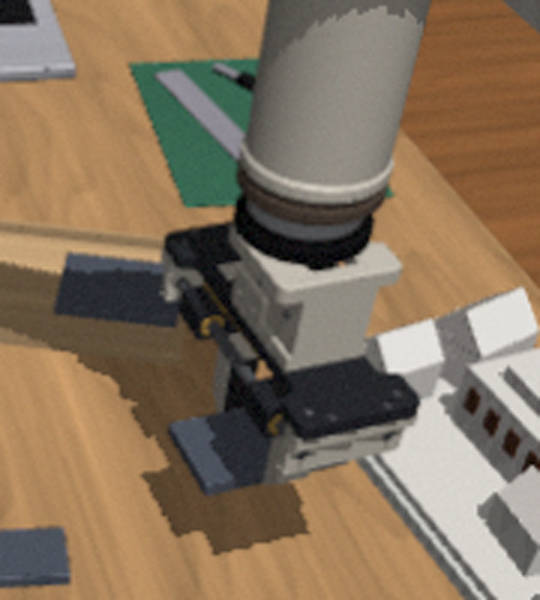

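Wide slate held (gap 59.6 mm) and level. Placing it now.

```bash
python3 - <<'E'
from h import *
p,o=placepose(-.023,-1)
manip.move_pose(p+.07*Z,o); print(manip.current_finger_gap(),manip.current_clock())
f0=manip.current_force()
manip.servo_line(p+.004*Z,o,vel=.1); print(manip.current_force()-f0,manip.current_tool_pos()-p)
pic("side","side7.png",(200,70,380,220),4)
print(manip.current_clock())
E
```

```text
0.05963383102168634 15.5333
[-1.05681178  0.8986631   1.63705438] [ 5.63577132e-04 -3.32172220e-05  4.35450114e-03]
16.3917
```

View pics/side7.png

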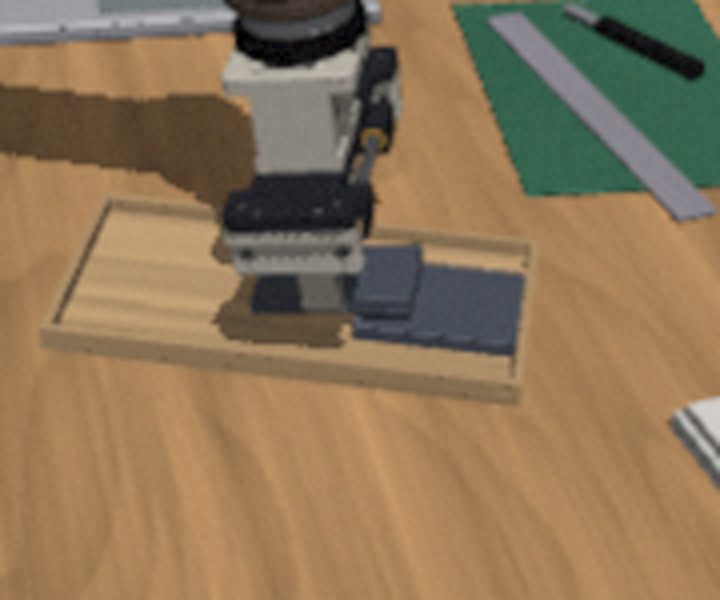

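The slate overlaps the glued one as intended, with its upper end at crop (415,270) over the glued slate. I'll lower, release, retreat, and go to hover over the narrow slate, which clears the view.

```bash
python3 - <<'E'
from h import *
p,o=placepose(-.023,-1)
f0=manip.current_force()
for e in (.002,0,-.001):
    manip.servo_line(p+e*Z,o,vel=.03); f=manip.current_force()-f0; print(e,f.round(2))
    if f[2]>4: break
effector.open_jaws(); print(manip.current_finger_gap())
manip.servo_line(p+.08*Z,o,vel=.15)
q,oq=pickpose(N,-1)
manip.move_pose(q+.06*Z,oq); print(manip.current_clock())
im=pic("side","side8.png",(200,70,380,220),4)
im=pic("top","top8.png",(110,100,260,260),3.7)
for c in dark(im,(120,110,240,240)):
    p,w,h,a=rect("top",c,.016); print(p,w,h,a)
print(manip.current_clock())
E
```

```text
0.002 [-1.68 -0.57 -0.28]
0 [-0.74 -0.25 -0.12]
-0.001 [-1.12 -0.48 -0.7 ]
0.09169493459327512
19.7333
[0.58956696 0.15890115] 161.76011657714844 73.93453216552734 -0.38969410388273307
19.8333
```

View pics/side8.png

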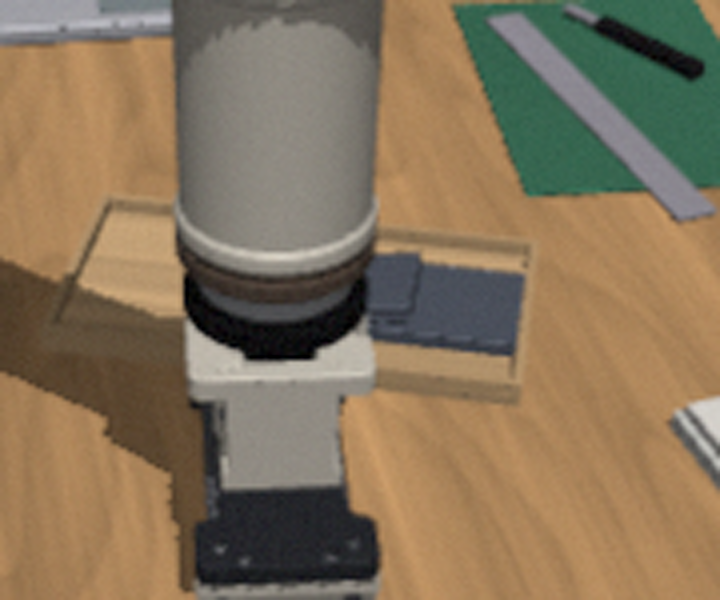

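View pics/top8.png

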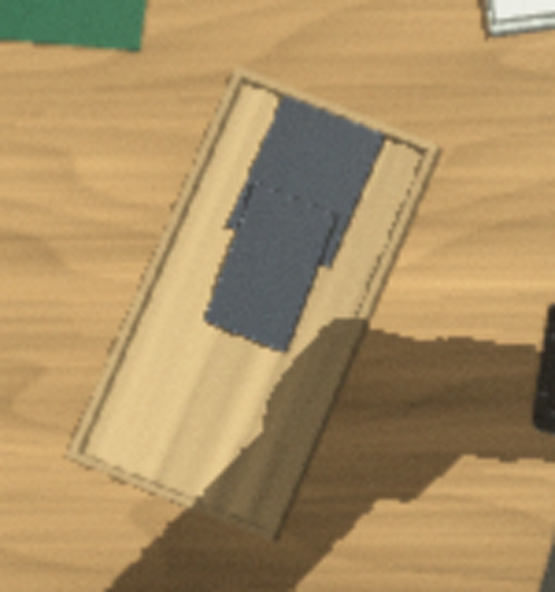

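The wide slate lies centred in the row, with its low end at crop (205,320)–(289,352). The covered length of 162 mm (+1 px) puts its centre at x ≈ -26 mm. Now the narrow slate, aiming for x = +42 mm.

```bash
python3 - <<'E'
from h import *
lo=cast("top",[[110+205/3.7,100+320/3.7],[110+289/3.7,100+352/3.7]],.012).mean(0)[:2]-T
print("wide low end tray xy",lo@ex[:2],lo@ey[:2])
q,o=pickpose(N,-1)
f0=manip.current_force()
manip.servo_line(q+.012*Z,o,vel=.12)
manip.servo_line(q,o,vel=.05); print((manip.current_force()-f0).round(2),manip.current_tool_pos()-q)
effector.close(25); print(manip.current_finger_gap())
manip.servo_line(q+.08*Z,o,vel=.15); print(manip.current_finger_gap(),manip.current_clock())
p,o=placepose(.042,-1)
manip.move_pose(p+.07*Z,o)
manip.servo_line(p+.005*Z,o,vel=.1); print((manip.current_force()-f0).round(2),manip.current_clock())
pic("side","side9.png",(200,70,380,220),4)
E
```

```text
wide low end tray xy 0.024582367779249072 0.004513697961525021
[-0.47  0.76 -0.43] [-2.20982300e-04  1.24453147e-05 -1.35030108e-04]
0.043519951803865385
0.043220398242744894 22.275
[ 0.12  0.53 -1.83] 24.2833
```

View pics/side9.png

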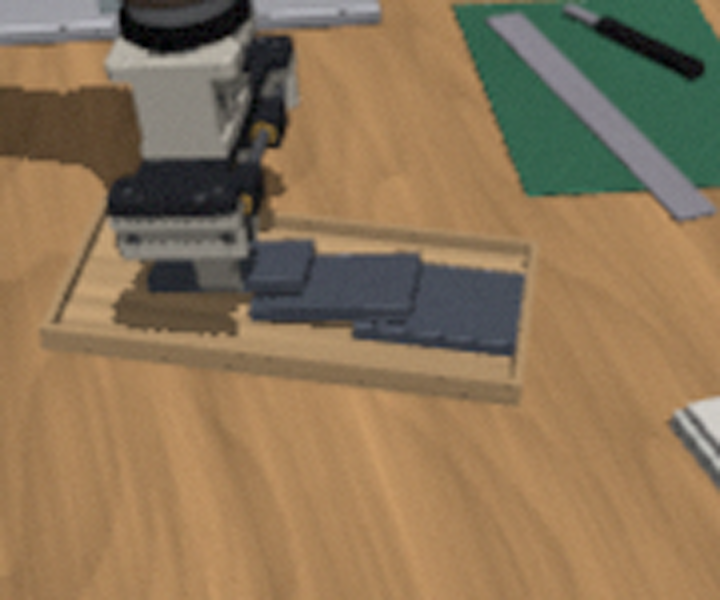

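The narrow slate is held above the wide one's low end, with its upper edge at crop (312,265), and it lines up. Lower, release, retreat and look.

```bash
python3 - <<'E'
from h import *
p,o=placepose(.042,-1)
f0=manip.current_force()
for e in (.002,0,-.001):
    manip.servo_line(p+e*Z,o,vel=.03); f=manip.current_force()-f0; print(e,f.round(2))
    if f[2]>4: break
effector.open_jaws(); print(manip.current_finger_gap())
manip.servo_line(p+.1*Z,o,vel=.15)
manip.move_pose([.40,-.25,.2],ori([-1,0,0],-1)); manip.sleep(.3); print(manip.current_clock())
im=pic("side","side10.png",(200,100,350,200),5)
im=pic("top","top10.png",(110,100,260,260),3.7)
for c in dark(im,(120,110,240,240)):
    p,w,h,a=rect("top",c,.016); print(p,w,h,a)
E
```

```text
0.002 [-0.42 -1.19 -0.3 ]
0 [0.25 0.92 0.39]
-0.001 [ 0.84 -1.05  0.57]
0.091641506237502
28.85
[0.55879681 0.17179454] 228.60049438476562 74.0746078491211 -0.392130629964047
```

View pics/side10.png

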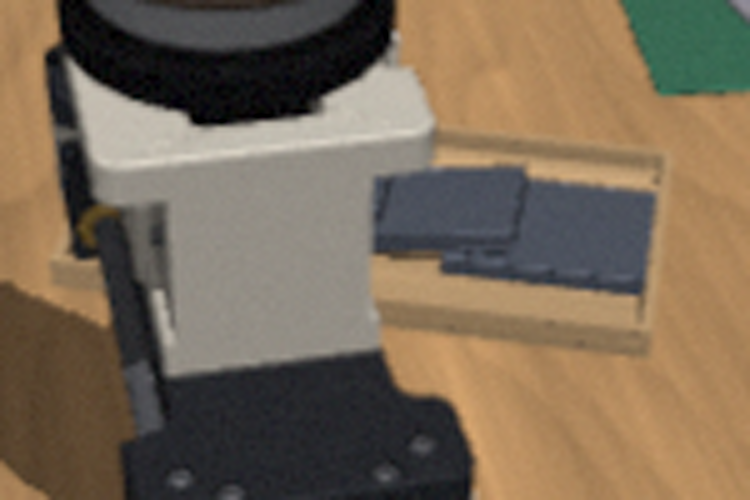

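View pics/top10.png

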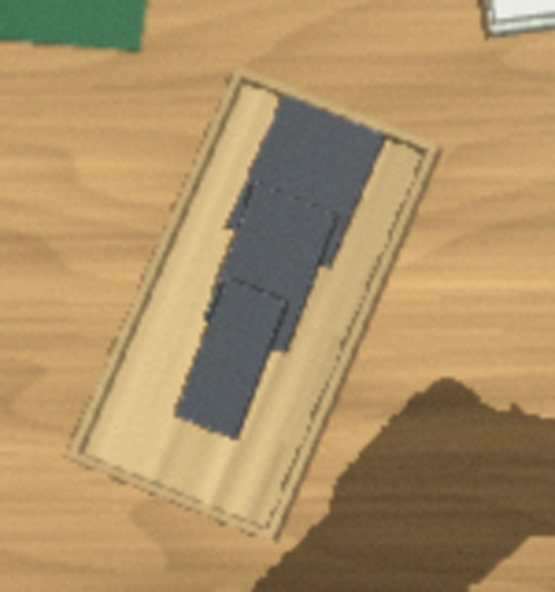

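The row steps straight; the narrow slate's low end is at crop (175,415)–(240,438), 66.8 mm further along than the wide one's was. I'll clear the side view for one last check, including the half slate.

```bash
python3 - <<'E'
from h import *
manip.move_pose([.30,-.40,.25],ori([-1,0,0],-1)); manip.sleep(.3); print(manip.current_clock())
for n,pts,z in (("narrow low",[[175,415],[240,438]],.012),("narrow up",[[220,277],[287,302]],.030),("wide up",[[251,182],[338,213]],.030)):
    d=cast("top",[[110+x/3.7,100+y/3.7] for x,y in pts],z).mean(0)[:2]-T; print(n,(d@ex[:2]).round(4),(d@ey[:2]).round(4))
pic("side","side11.png",(200,100,350,200),5)
im=pic("top","top11.png")
for c in dark(im,(335,130,390,165)): print("half",rect("top",c,.01))
E
```

```text
30.025
narrow low 0.0914 0.0041
narrow up -0.0053 0.0015
wide up -0.0734 0.0023
```

View pics/side11.png

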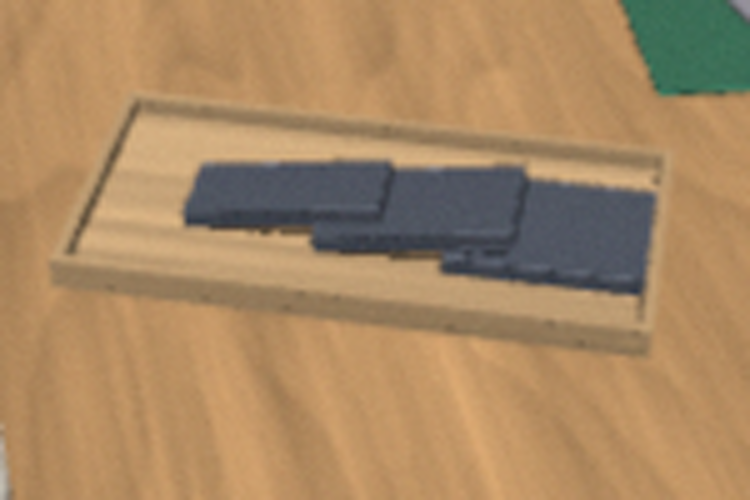

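The side view shows both slates sloping, each resting on the one before with its low end on the floor. The half slate wasn't detected in that frame, so I'll look before handing in.

View pics/top11.png

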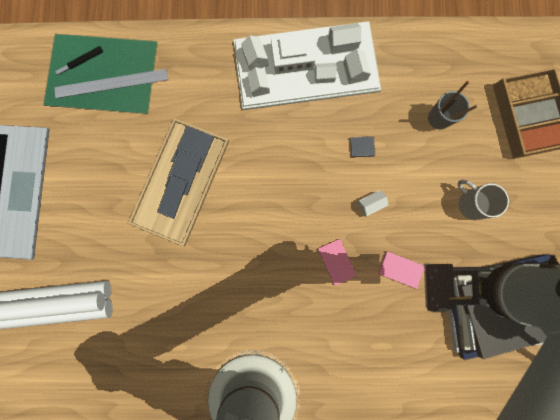

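The half slate is still at (362,147), as at the start, and the house and pink slates haven't moved either. Handing in.

```bash
python3 -c "
from bench import manip
print(manip.current_clock(),manip.current_force()); manip.hand_in()"
```

```text
30.125 [-0.79939165  1.11247393  0.37143832]
the job is handed in; nothing more can be done
```

I laid the wide slate on the glued one and the narrow slate on the wide one, then handed the job in at 30.1 s. `hand_in` gives no verdict, so this rests on my own last checks.

- **Positions (top view):** the wide slate's centre is at tray x ≈ -24 mm and the narrow one's at about +43 mm, so they are 67 mm apart. Both are within about 5 mm of the tray's centre line, and the row is straight.
- **Slope and contact (side view):** both slates slope, each resting on the one before with its low end on the floor. I judged slope and contact only by eye; I did not measure the angle or the contact force.
- **Half slate:** my colour detection returned nothing for it in the last frame. By eye it was still at (362,147), the same pixel as at the start.
- **Failed first grasp:** the jaws closed on nothing because the fingertips sit about 22 mm behind the reported TCP. I measured this by touching the table gently (14 N), corrected for it, and both later grasps held.
- **Tray outline:** the tray corners I predicted fell 1–2 px outside its outline in the pictures, so the tray positions above could be off by a few millimetres.

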